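# Turn the model rocket round on its fan-test stand

## Robot

A 6-joint arm with a two-finger parallel gripper is mounted at the origin on the work surface. World frame = base frame: x ahead of the robot, y to its left, z up, the work surface at z = 0. Lengths are in mm, angles in rad, forces in N, time in s.
With the tool pointing down it reaches from about 300 to 875 mm from the base axis. Payload 6.4 kg.
Tool frame: the origin (TCP) lies midway between the tips of the shut fingers; the grasp point (between the pads) lies 19 mm behind it; x points along the fingers, y is the direction in which the jaws open and shut, and the axes are right-handed (so a half turn about x gives the same grasp; the last joint's range is limited). The gripper opens to 88 mm and grips with 3 to 60 N. Pads are 18 mm wide; open, the fingers measure 123 mm over their backs; the gripper's body (75 mm by 187 mm) begins 45 mm behind the grasp point.
Start: joints at [1.031, 0.181, 1.607, -0, 1.354, -0.206], TCP at [188.379, 543.281, 238.714] pointing down, gripper open.
Joint ranges: [-2.99, 2.99], [-0.89, 2.07], [0.3, 2.58], [-1.14, 4.28], [0, 2.63], [-3.12, 3.12]. Speed limits (rad/s): [2.57, 2.57, 3.01, 3.14, 3.14, 3.14].

## Interface

Orientations are given as a rotation vector (axis times angle).
In Python, from workcell import sense, camera, job_done gives the robot as it stands.
- The arm moves only by the tool send_rows, never from a script. Its argument "increments" is a list of rows, each a list of 3 entries, a list of its own where there are three numbers: the finger opening in m, from 0 to 0.0881, then the shift along the tool's x, y, z in m, then the turn about the tool's x in rad. In form: [[claw, [tx, ty, tz], yaw], ...]. A call has 1 to 12 rows; each row is the pose to reach, as a shift and turn from the pose measured when the call began, along the tool's axes at that moment; what a row does not reach only later rows make up. A row lasts 1/10 s, in which the tool goes at most 50 mm and 8.59 degrees, less where a joint would pass 70% of its speed; a pose out of reach is approached as far as the arm can. A call with a gripper value outside its range is refused whole. The fingers move at their own pace and stop on an object; the grip force is fixed at half the most. Time passes only in rows, so rows that repeat a pose let the fingers close. It gives the time, the measured TCP pose, the force and the opening at its end, in the units of the state.
- sense(): the state, without advancing time (a new reading comes with each control period).
- camera(name): name is "scene" or "top" or "wrist"; returns a dict with "image" (480x640x3 uint8, red, green, blue), "z_map" (480x640 float32, mm along the optical axis (not along the pixel's ray), 0 where there is no reading), "fx", "fy", "cx", "cy" (pixels), "extrinsics" (4x4, takes a point from camera to world coordinates). Camera axes: x right, y down, z forward; pixel columns grow to the right and rows downward; lengths in mm; the calibration is good to about 2 mm. A picture is of the moment at which its call begins.
- job_done(): hands the job in, once; it reports no verdict.
The state is a dict: "time_s": time; "joint_pos": joint angles; "joint_velocities": joint speeds; "joint_torque": joint torques, N m; "position": TCP position; "tool_rot": TCP orientation; "force": force on the tool from outside, world axes, zero at the start; "moment": the same for the moment, N m; "opening": finger opening in mm.
Only numpy, scipy, OpenCV 4.12 (cv2) and the standard library are available. Lean on these libraries where they do the work, as an engineer would, in place of code of your own. Each camera call takes 0.05 s, during which the arm holds its last target.

## Task

The model rocket sits on the stability-test stand the wrong way round, with its tail to the fan. Without forcing it, raise its nose until the keyhole lug frees, lift it off the pivot pin, turn it end for end and refit it on the pin with its nose towards the fan, then lower the nose until the rocket lies level on its heel, fully home and locked on the pin, and let go. Leave the other things on the bench where they are.

Things in the scene. Friction and masses are not known exactly. Their poses are not given: they have to be found in the camera images.
- stand: Fixed stand, origin on the bench under the pin; x horizontal towards the fan, y along the pin, z up. Dark base plate 170 x 120 mm, 12 mm thick, a 30 x 40 mm column, and on it an aluminium block 72 mm long (x), 50 mm wide, its top 126 mm above the bench. On the block two cheeks, 24 mm long, 6 mm thick, 20 mm apart, rounded tops at 162 mm, carry the pin and stop the rocket from being swung round
- pin (a point): Centre of the stand's horizontal steel pivot pin, 150 mm above the bench, 20 mm of it free between the cheeks. Flat-sided: 8 mm wide along the stand's x, 16 mm tall, rounded above and below. Axes of the stand. The pin does not turn
- rocket_lug (a point): Bore centre of the grey keyhole lug (16 mm thick) under the white rocket; axes: x to the nose, z from lug to tube. Bore 18 mm across; seated, its top rests on the pin, centre 1 mm below the pin's, with play of 5 mm along x, 2 mm sideways. A heel 13 to 34 mm ahead of the bore reaches 23 mm below its centre and stands on the block when the rocket is level; it can pitch nose-up to about 50 degrees
- rocket_mouth (a point): Middle of the keyhole's open mouth, 15 mm from the bore centre, downwards and 40 degrees to the tail. Slot 10 mm wide, bevelled to 17 mm over its last 3.5 mm. With the nose raised 40 degrees it points straight down and the lug goes straight up off the pin (clear after 24 mm) or straight down onto it; within some 10 degrees of that it passes, otherwise the pin's flats lock it. Axes of the rocket
- rocket_grip (a point): Point on the axis of the rocket's round tube, 7 mm ahead of and 34 mm above the bore centre: a good place to grip across the tube. Tube diameter 40 mm, from 140 mm behind to 75 mm ahead of the bore. Axes of the rocket. The rocket weighs some 130 to 210 g and is nose-heavy, centre of mass about 20 mm ahead of the bore
- rocket_tail (a point): Centre of the open tail end of the tube, 140 mm behind the bore. Four swept fins, 3 mm thick, 85 to 150 mm behind the bore, stand up to 67 mm out from the tube axis on the four diagonals. Axes of the rocket
- rocket: The model rocket as a whole; same origin and axes as rocket_lug (the bore centre)
- rocket_nose (a point): Tip of the rocket's rounded nose cone, on the tube axis, 166 mm ahead of the bore centre. Axes of the rocket
- fan_front (a point): Centre of the round grille of the fan, 170 mm above the bench; the fan is a fixed square box 220 mm wide and high (top at 280 mm) and 60 mm deep, and stands about 0.35 m from the pin. Its x axis points away from the stand
- glue_mid (a point): Middle of a white glue bottle with a red cap standing on the bench, 50 mm diameter, 128 mm tall; leave alone
- cone_mid (a point): Middle of a spare white nose cone standing on its shoulder, 40 mm diameter, 91 mm tall; leave alone
- sleeve_mid (a point): Middle of a small red sleeve standing on the bench, 26 mm diameter, 28 mm tall; leave alone
- offcut_mid (a point): Middle of a short grey pipe offcut standing on the bench, 45 mm diameter, 50 mm tall; leave alone

How it is judged (in metres and radians):
On the way, in this order (a step that is already met when the one before it is completed fails the run):
1. the rocket is lifted off the pin: its lug clear above the pin (z of rocket_lug in the frame of pin above 0.025 m), for 0.1 s.
2. the rocket is turned end for end, its lug back over the pin and its nose towards the fan (horizontal distance between rocket_lug and pin below 0.03 m and x of rocket_nose in the frame of pin above 0.09 m), for 0.1 s.
At the end, for the whole second after the job is handed in: The rocket is on the pin with the centre of its bore within 7 mm of the pin's centre (there is play of up to 5 mm), its nose towards the fan, level within 4 degrees on its heel, at rest and let go (distance between rocket_lug and pin below 0.007 m and x of rocket_nose in the frame of pin above 0.15 m and angle between rocket_lug's own z axis and vertical below 0.07 rad and linear speed of rocket below 0.02 m/s); the robot touches nothing.
It fails at once if the rocket is forced: more than 45 N between the rocket and the stand (contact force between rocket and stand above 45 N).
It fails at once if a bystander (glue bottle, spare cone, sleeve, offcut) is moved more than 20 mm (distance of any of glue_mid, cone_mid, sleeve_mid, offcut_mid from where it was at the start of the episode above 0.02 m).
It also fails if it takes over 54 s, if anything falls off the work surface, if the arm or the gripper's body presses on something with over 40 N, if the wrist force passes 120 N, or if a joint passes its speed limit or range.

## Working session

There is one attempt and no reset: what is moved stays moved. The work goes in short steps, Python scripts to look and compute and a tool call to move; the robot and the scene stay as the last step left them, time stands still between calls to the robot, and variables do not carry over. Pictures are saved under pics/ and viewed, and the job is handed in when it is done.

Besides the shell and the picture viewer there is one more tool, called after ">>>" as name([rows], argument=value, ...), one row to a line, values as JSON. send_rows: Moves the arm, as the interface text tells. Its arguments: {"type":"object","properties":{"increments":{"type":"array","items":{"type":"array"}}},"required":["increments"]}

```bash
ls; mkdir -p pics; python3 - <<'E'
from workcell import sense,camera
import cv2,numpy as np,pickle
print(sense())
d={}
for n in ["scene","top","wrist"]:
    c=camera(n); d[n]=c
    cv2.imwrite(f"pics/a_{n}.png",c["image"][:,:,::-1])
    print(n,c["fx"],c["fy"],c["cx"],c["cy"],np.round(c["extrinsics"],3).tolist())
pickle.dump(d,open("a.pkl","wb"))
E
```

```text
pics
{'time_s': 0.0, 'joint_pos': array([ 1.03065566e+00,  1.81516248e-01,  1.60799007e+00, -1.04260592e-05,
        1.35380608e+00, -2.06270064e-01]), 'joint_velocities': array([-0.00077263, -0.00047275,  0.0004673 ,  0.00049208, -0.00140372,
        0.00043123]), 'joint_torque': array([-7.39842162e-04, -4.33857894e+01, -3.41850650e+01,  7.00087566e-02,
        3.86023941e-02, -1.88657405e-04]), 'position': array([188.11980498, 542.79359927, 237.83275298]), 'tool_rot': array([ 0.26075597,  1.55548941, -0.26328705]), 'force': array([-0.0694085 , -0.66875227,  0.3898054 ]), 'moment': array([-0.0038988 , -0.01538432,  0.07156818]), 'opening': 87.97884217966195}
scene 590.2156175498249 590.2156175498249 320.7114298071035 243.13554104807847 [[0.845, 0.354, -0.401, 1015.515], [0.535, -0.553, 0.639, -533.354], [0.005, -0.754, -0.657, 837.124], [0.0, 0.0, 0.0, 1.0]]
top 584.6886307075556 584.6886307075556 319.3753183730053 252.4954221172674 [[-0.021, -0.998, 0.055, 481.939], [-1.0, 0.021, 0.005, 130.591], [-0.006, -0.055, -0.998, 1404.752], [0.0, 0.0, 0.0, 1.0]]
wrist 363.35136361517067 363.35136361517067 315.6384701518942 241.81839401982543 [[0.327, 0.896, 0.301, 109.94], [0.945, -0.31, -0.104, 570.539], [-0.0, 0.319, -0.948, 384.239], [0.0, 0.0, 0.0, 1.0]]
```

View pics/a_scene.png

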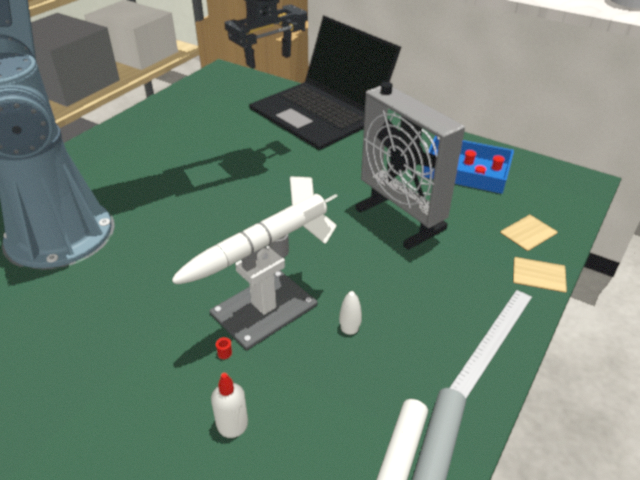

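View pics/a_top.png

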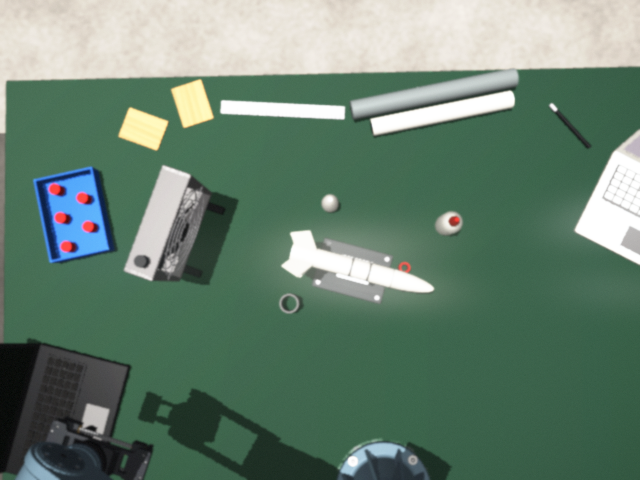

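View pics/a_wrist.png

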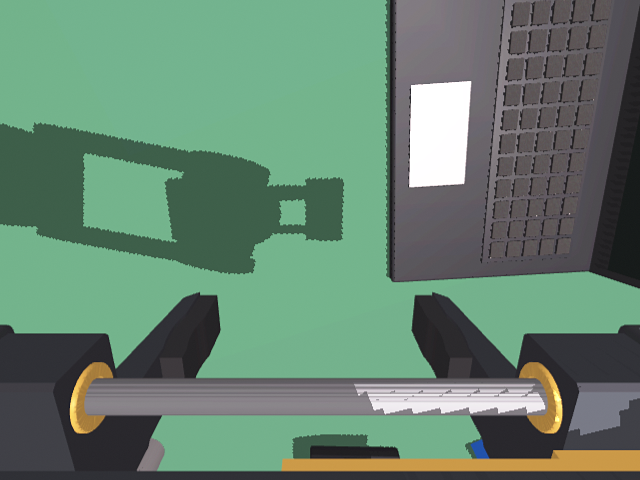

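The scene image shows the rocket with its nose at (180,280), its tail at (325,205) and the fan beyond the tail. In the top view the nose is at (433,289), the tail near (290,260), and the fan is on the left. Next I'll measure with the depth clouds.

```bash
cat > h.py <<'E'
import numpy as np,cv2
def cloud(c):
    z=c["z_map"]; v,u=np.mgrid[:480,:640]
    P=np.stack([(u-c["cx"])/c["fx"]*z,(v-c["cy"])/c["fy"]*z,z],-1)
    E=c["extrinsics"]; return P@E[:3,:3].T+E[:3,3], z>0
E
python3 - <<'E'
import pickle,numpy as np,cv2
from h import *
d=pickle.load(open("a.pkl","rb"))
for n in ["top","scene"]:
    c=d[n];P,ok=cloud(c);im=c["image"].astype(int)
    R=P[...]
    br=im.min(-1)>120
    # green bench height check
    g=ok&(im[...,1]>im[...,0]+20)&(abs(P[...,2])<40)
    print(n,"bench z",np.median(P[g][:,2]))
    reg=ok&(P[...,0]>350)&(P[...,0]<650)&(P[...,1]>-150)&(P[...,1]<250)
    m=reg&br&(P[...,2]>165)&(P[...,2]<225)
    q=P[m]; print("tube pts",len(q),q.min(0),q.max(0))
    xy=q[:,:2]; mu=xy.mean(0); _,_,V=np.linalg.svd(xy-mu); a=V[0]; a=a*np.sign(a[1]) # to fan (+y)
    s=(xy-mu)@a; print("dir",a,np.degrees(np.arctan2(a[1],a[0])),"mu",mu,s.min(),s.max())
    # base plate: dark, z~12
    m=reg&(P[...,2]>6)&(P[...,2]<18)&(im.max(-1)<110)&(abs(im[...,1]-im[...,0])<15)
    pts=P[m][:,:2].astype(np.float32); print("plate",len(pts), cv2.minAreaRect(pts))
    # fan: z 100-290
    m=ok&(P[...,1]>250)&(P[...,1]<650)&(P[...,0]>300)&(P[...,0]<800)&(P[...,2]>265)&(P[...,2]<290)
    pts=P[m][:,:2].astype(np.float32); print("fan top",len(pts), cv2.minAreaRect(pts) if len(pts) else None)
c=d["top"]["image"][200:340,240:500,::-1]
cv2.imwrite("pics/b_top.png",cv2.resize(c,None,fx=3,fy=3,interpolation=cv2.INTER_CUBIC))
c=d["scene"]["image"][160:370,160:370,::-1]
cv2.imwrite("pics/b_scene.png",cv2.resize(c,(600,600),interpolation=cv2.INTER_CUBIC))
E
```

```text
top bench z 0.18638907739364186
tube pts 3064 [463.98190401 -99.19799305 177.29526828] [591.23036202 212.57442429 224.94624581]
dir [0.28120062 0.959649  ] 73.66812538753615 mu [518.49522037  75.27075842] -181.09437136914192 133.42162631583
plate 20 ((468.4334411621094, 178.74948120117188), (32.50914001464844, 112.99330139160156), 40.44983673095703)
fan top 3442 ((608.8431396484375, 448.08819580078125), (63.003944396972656, 220.0091552734375), 69.55213928222656)
scene bench z -0.9733529296842107
tube pts 4173 [466.6813271  -99.92718143 165.09011132] [592.17641118 211.37380463 224.77401223]
dir [0.23448841 0.97211891] 76.43853162053286 mu [522.06778723  59.52881588] -166.88290264116725 148.15447725016034
plate 1648 ((508.02374267578125, 89.51083374023438), (227.8302764892578, 157.70718383789062), 74.84175872802734)
fan top 2015 ((611.5407104492188, 446.84259033203125), (64.61213684082031, 223.22193908691406), 69.34603118896484)
```

View pics/b_top.png

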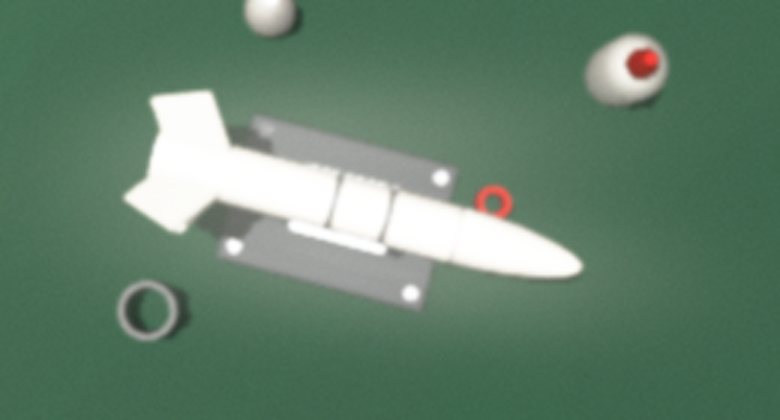

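View pics/b_scene.png

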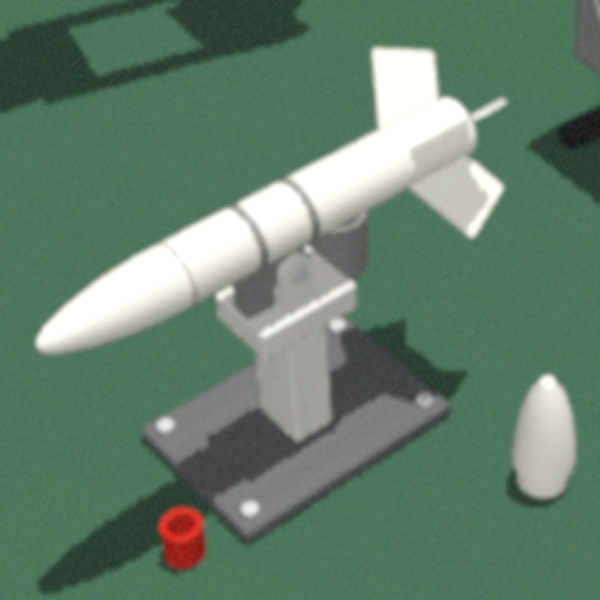

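```bash
python3 - <<'E'
import pickle,numpy as np,cv2
from scipy.optimize import least_squares
from h import *
d=pickle.load(open("a.pkl","rb"))
for n in ["top","scene"]:
    c=d[n];P,ok=cloud(c);im=c["image"].astype(int)
    reg=ok&(P[...,0]>400)&(P[...,0]<620)&(P[...,1]>-150)&(P[...,1]<250)
    m=reg&(im.min(-1)>110)&(P[...,2]>172)&(P[...,2]<225)
    q=P[m]; t=q[(q[:,1]>-5)&(q[:,1]<120)]
    def res(p):
        a=np.array([p[2],1,p[3]]);a/=np.linalg.norm(a)
        o=np.array([p[0],55,p[1]]);w=t-o
        return np.linalg.norm(w-np.outer(w@a,a),axis=1)-20
    r=least_squares(res,[515,184,.25,0],loss="soft_l1",f_scale=1)
    p=r.x;a=np.array([p[2],1,p[3]]);a/=np.linalg.norm(a);o=np.array([p[0],55,p[1]])
    print(n,"axis pt",o,"dir",a,"ang",np.degrees(np.arctan2(a[1],a[0])),"rms",np.std(res(p)))
    s=(q-o)@a; rad=np.linalg.norm((q-o)-np.outer(s,a),axis=1)
    k=rad<22; tip=s[k].min(); tail=s[k].max(); print("tip s",tip,np.sort(s[k])[:5],"tail s",tail)
    print(" grip from tip:",o+a*(tip+159)," tail-based:",o+a*(tail-147))
    # plate
    v=im.max(-1); sat=v-im.min(-1)
    for z0,z1,nm in [(8,16,"plate"),(122,129,"block")]:
        mm=(reg&(P[...,2]>z0)&(P[...,2]<z1)).astype(np.uint8)
        pts=P[mm>0][:,:2].astype(np.float32)
        w=pts-o[:2].astype(np.float32); al=w@a[:2]/np.linalg.norm(a[:2]); pe=w@np.array([-a[1],a[0]])/np.linalg.norm(a[:2])
        pc=lambda x:np.percentile(x,[0,1,3,50,97,99,100]).round(1)
        print(nm,len(pts),"along",pc(al),"perp",pc(pe))
E
```

```text
top axis pt [512.92760855  55.         182.99893273] dir [ 0.27778033  0.96064359 -0.00141031] ang 73.87221094451047 rms 1.9044523202605315
tip s -160.07752514015823 [-160.07752514 -160.03209585 -158.93859787 -157.84149697 -157.52085644] tail s 144.6256106774433
 grip from tip: [512.62829326  53.96488239 183.00045237]  tail-based: [512.2680499   52.71905813 183.00228135]
plate 1760 along [-192.6 -113.7  -76.7    6.1   86.4   90.6  186.1] perp [-149.   -59.7  -58.5   24.9   58.1   60.4  137.7]
block 103 along [-30.7 -30.  -25.2   8.4  37.6  39.2  39.7] perp [-25.1 -24.9 -24.7  21.1  24.7  24.9  24.9]
scene axis pt [513.90028879  55.         181.89036665] dir [2.76821734e-01 9.60921237e-01 3.21705396e-04] ang 73.92939203986592 rms 1.3422610942902116
tip s -160.66472812829988 [-160.66472813 -159.82273315 -159.67247159 -159.47381658 -159.32547449] tail s 145.5600540688044
 grip from tip: [513.43945586  53.40032739 181.8898311 ]  tail-based: [513.50168046  53.61632537 181.88990342]
plate 3451 along [-124.7 -111.5  -79.5  -16.4   84.5   88.1  146.3] perp [-62.9 -60.6 -59.1 -15.7  54.1  58.  125.5]
block 422 along [-33.  -32.5 -31.5  -1.1  38.8  39.8  40.4] perp [-28.5 -26.9 -26.3 -15.   20.4  22.1  25.4]
```

```bash
cat >> h.py <<'E'
from scipy.spatial.transform import Rotation as Ro
u=np.array([0.2773,0.9608,0.]);pin=np.array([514.8,59.8,150.]);w=np.array([-u[1],u[0],0])
def st():
    from workcell import sense
    s=sense();R=Ro.from_rotvec(s["tool_rot"]).as_matrix()
    return s,R,s["position"]
def info():
    s,R,p=st()
    print("t",round(s["time_s"],2),"p",p.round(1),"rel pin (u,w,z)",[round(float(v),1) for v in((p-pin)@u,(p-pin)@w,p[2]-150)],"F",s["force"].round(1),"M",s["moment"].round(2),"op",round(s["opening"],1),"j",s["joint_pos"].round(2))
    print(" toolx",R[:,0].round(3),"tooly",R[:,1].round(3),"z",R[:,2].round(3)," z yaw deg rel u",round(np.degrees(np.arctan2(R[:,2]@w,R[:,2]@u)),2))
def to(target,zdir=None):
    "tool-frame shift (m) and yaw to get TCP to world target mm, tool z along zdir"
    s,R,p=st(); print("shift m",(R.T@(np.array(target)-p)/1000).round(4))
    if zdir is not None:
        v=R.T@np.array(zdir); print("yaw",round(float(np.arctan2(-v[1],v[2])),4))
def uwz(a,b,z): return pin+u*a+w*b+np.array([0,0,z])
E
python3 - <<'E'
from h import *
import pickle
info()
to(uwz(-5.5,0,120),u); to(uwz(-5.5,0,120),-u)
E=pickle.load(open("a.pkl","rb"))["wrist"]["extrinsics"]; s,R,p=st(); print("cam in tool",R.T@(E[:3,3]-p))
E
```

```text
t 0.15 p [188.2 542.9 238. ] rel pin (u,w,z) [373.6, 447.8, 88.0] F [0.  0.9 0.2] M [-0.01 -0.03  0.02] op 88.3 j [ 1.03  0.18  1.61 -0.    1.35 -0.21]
 toolx [-0.001 -0.001 -1.   ] tooly [ 0.328  0.945 -0.001] z [ 0.945 -0.328 -0.   ]  z yaw deg rel u -93.03
shift m [-0.0316 -0.355   0.4672]
yaw -1.6236
shift m [-0.0316 -0.355   0.4672]
yaw 1.518
cam in tool [-146.18613267    0.26287066  -82.98840996]
```

>>> send_rows([
  [0.088, [-0.005, -0.01, 0.013], 0.05],
  [0.088, [-0.01, -0.04, 0.053], 0.18],
  [0.088, [-0.015, -0.075, 0.1], 0.32],
  [0.088, [-0.02, -0.11, 0.147], 0.46],
  [0.088, [-0.025, -0.145, 0.193], 0.6],
  [0.088, [-0.03, -0.18, 0.24], 0.74],
  [0.088, [-0.0316, -0.215, 0.287], 0.88],
  [0.088, [-0.0316, -0.25, 0.333], 1.02],
  [0.088, [-0.0316, -0.285, 0.38], 1.16],
  [0.088, [-0.0316, -0.32, 0.425], 1.3],
  [0.088, [-0.0316, -0.355, 0.467], 1.44],
  [0.088, [-0.0316, -0.355, 0.467], 1.518],
])

```text
time_s: 1.35
position: [502.0, 69.7, 270.3]
tool_rot: [1.418, 1.057, -1.419]
force: [1.2, 1.3, 0.7]
opening: 88.2
```

```bash
python3 - <<'E'
from h import *
info(); to(uwz(-6.3,0,120),-u)
E
```

```text
t 1.35 p [502.   69.7 270.3] rel pin (u,w,z) [5.9, 15.0, 120.3] F [1.2 1.3 0.7] M [-0.06  0.05  0.02] op 88.2 j [-0.1  -0.    1.74 -0.    1.4   0.19]
 toolx [-0.    -0.001 -1.   ] tooly [ 0.959 -0.285  0.   ] z [-0.285 -0.959  0.001]  z yaw deg rel u 179.54
shift m [0.0004 0.0151 0.0121]
yaw -0.008
```

>>> send_rows([
  [0.088, [0.0004, 0.015, 0.012], -0.008],
  [0.088, [0.0004, 0.015, 0.012], -0.008],
  [0.088, [0.03, 0.0151, 0.0121], -0.008],
  [0.088, [0.05, 0.0151, 0.0121], -0.008],
  [0.088, [0.05, 0.0151, 0.0121], -0.008],
  [0.088, [0.05, 0.0151, 0.0121], -0.008],
])

```text
time_s: 1.95
position: [512.4, 54.2, 220.8]
tool_rot: [1.412, 1.062, -1.414]
force: [0.8, -0.4, 0.3]
opening: 88.1
```

```bash
python3 - <<'E'
from h import *
from workcell import camera
info(); to(uwz(-6.3,0,22),-u)
import pickle
d={n:camera(n) for n in ["wrist","scene"]}
pickle.dump(d,open("b.pkl","wb"))
for n in d: cv2.imwrite(f"pics/c_{n}.png",d[n]["image"][:,:,::-1])
P,ok=cloud(d["wrist"]); im=d["wrist"]["image"].astype(int)
m=ok&(P[...,2]>160)&(P[...,2]<240)&(im.min(-1)>100)
q=P[m]; print(len(q)); a=(q-pin)@u;b=(q-pin)@w
for lo in range(-160,160,20):
    k=(a>lo)&(a<lo+20)&(abs(b)<40)
    if k.sum()>20:
        # ridge: b of top points, edges
        bb=b[k];zz=q[k][:,2]; top=zz>np.percentile(zz,80)
        print(lo,k.sum(),"b range",np.percentile(bb,[1,99]).round(1),"ridge b",np.median(bb[top]).round(1),"ztop",np.percentile(zz,95).round(1))
E
```

```text
t 1.95 p [512.4  54.2 220.8] rel pin (u,w,z) [-6.0, 0.8, 70.8] F [ 0.8 -0.4  0.3] M [-0.08  0.12 -0.  ] op 88.1 j [-0.12  0.06  1.77 -0.    1.3   0.16]
 toolx [-0.001 -0.001 -1.   ] tooly [ 0.961 -0.277 -0.   ] z [-0.277 -0.961  0.001]  z yaw deg rel u -179.99
shift m [0.0488 0.0008 0.0002]
yaw 0.0002
39117
-140 43 b range [-14.3  14.5] ridge b -9.2 ztop 196.0
-120 1044 b range [-15.8  16.2] ridge b 0.1 ztop 201.4
-100 1106 b range [-16.3  16.6] ridge b 0.7 ztop 202.8
-80 49 b range [-17.9  19. ] ridge b 14.3 ztop 196.1
-60 1738 b range [-17.9  18.5] ridge b 0.7 ztop 203.2
-40 1445 b range [-18.1  18.5] ridge b 0.7 ztop 203.3
-20 2410 b range [-18.   18.5] ridge b 0.3 ztop 203.3
0 2472 b range [-18.2  18.7] ridge b 0.3 ztop 203.6
20 3025 b range [-18.5  19. ] ridge b 0.3 ztop 203.4
40 3384 b range [-18.5  18.9] ridge b 0.3 ztop 203.4
60 3819 b range [-18.5  18.8] ridge b 0.4 ztop 203.5
80 4904 b range [-24.5  24.7] ridge b 0.0 ztop 207.1
100 12076 b range [-38.9  38.8] ridge b -30.7 ztop 222.7
120 731 b range [-22.6  22.3] ridge b -1.7 ztop 206.0
```

View pics/c_wrist.png

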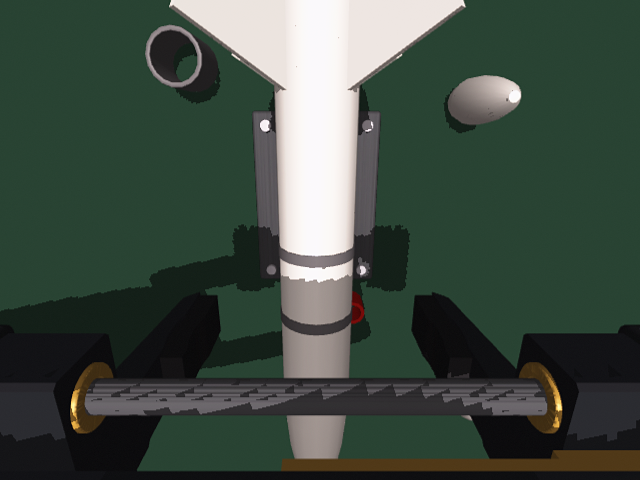

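View pics/c_scene.png

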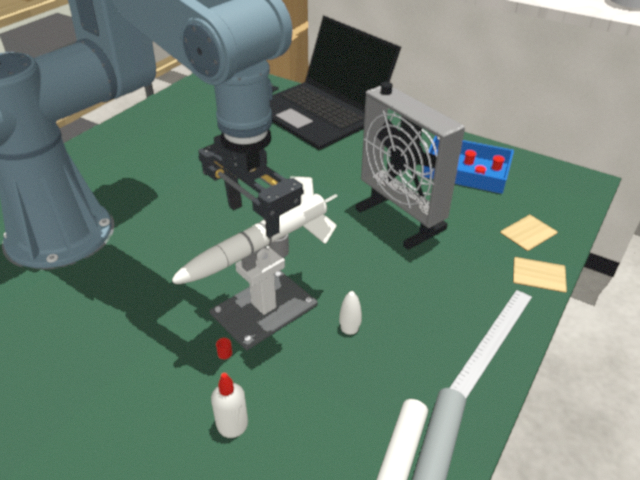

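>>> send_rows([
  [0.088, [0.02, 0.0005, 0.0002], 0],
  [0.088, [0.04, 0.0005, 0.0002], 0],
  [0.088, [0.046, 0.0005, 0.0002], 0],
  [0.088, [0.046, 0.0005, 0.0002], 0],
])

```text
time_s: 2.45
position: [513.9, 53.8, 176.1]
tool_rot: [1.413, 1.061, -1.412]
force: [0.1, -0.3, 0.1]
opening: 87.9
```

```bash
python3 - <<'E'
from h import *
import pickle
info()
d=pickle.load(open("b.pkl","rb"))["wrist"]
P,ok=cloud(d); im=d["image"].astype(int)
m=ok&(P[...,2]>190)&(P[...,2]<206); 
a=(P-pin)@u;b=(P-pin)@w
for lo in np.arange(-40,40,2):
    k=m&(a>lo)&(a<lo+2)&(abs(b)<8)
    if k.sum(): print(lo,int(np.median(im[k].mean(-1))),end="; ")
E
```

```text
t 2.45 p [513.9  53.8 176.1] rel pin (u,w,z) [-6.0, -0.8, 26.1] F [ 0.1 -0.3  0.1] M [-0.09  0.12  0.06] op 87.9 j [-0.12  0.12  1.81 -0.    1.21  0.16]
 toolx [ 0.002 -0.001 -1.   ] tooly [ 0.961 -0.277  0.002] z [-0.277 -0.961  0.001]  z yaw deg rel u -179.97
-40 151; -38 151; -36 151; -34 151; -32 151; -30 138; -28 58; -26 58; -24 58; -22 152; -20 151; -18 151; -16 152; -14 152; -12 152; -10 151; -8 152; -6 151; -4 152; -2 152; 0 150; 2 250; 4 249; 6 250; 8 248; 10 126; 12 127; 14 128; 16 250; 18 249; 20 249; 22 249; 24 249; 26 249; 28 249; 30 250; 32 249; 34 250; 36 250; 38 250;
```

>>> send_rows([
  [0.06, [0.001, -0.001, 0.0005], 0],
  [0.048, [0.001, -0.001, 0.0005], 0],
  [0.044, [0.001, -0.001, 0.0005], 0],
  [0.03, [0.001, -0.001, 0.0005], 0],
  [0.03, [0.001, -0.001, 0.0005], 0],
  [0.03, [0.001, -0.001, 0.0005], 0],
])

```text
time_s: 3.05
position: [512.8, 53.6, 175.2]
tool_rot: [1.413, 1.061, -1.412]
force: [1.2, -0.8, 0.5]
opening: 42.0
```

```bash
python3 - <<'E'
from h import *
info()
E
```

```text
t 3.05 p [512.8  53.6 175.2] rel pin (u,w,z) [-6.5, 0.2, 25.2] F [ 1.2 -0.8  0.5] M [-0.04  0.09  0.02] op 42.0 j [-0.13  0.12  1.82 -0.    1.21  0.16]
 toolx [ 0.002 -0.002 -1.   ] tooly [ 0.961 -0.277  0.002] z [-0.277 -0.961  0.001]  z yaw deg rel u -179.97
```

>>> send_rows([
  [0.03, [0, 0, 0], 0],
  [0.03, [0, 0, 0], 0],
  [0.03, [-0.0004, 0, -0.003], 0],
  [0.03, [-0.0008, 0, -0.006], 0],
  [0.03, [-0.0008, 0, -0.009], 0],
  [0.03, [-0.0006, 0, -0.012], 0],
  [0.03, [-0.0006, 0, -0.012], 0],
])

```text
time_s: 3.75
position: [516.3, 64.1, 176.2]
tool_rot: [1.411, 1.059, -1.413]
force: [-3.8, -6.2, 3.9]
opening: 39.5
```

```bash
cat >> h.py <<'E'
def look(tag,names=("wrist","scene")):
    from workcell import camera
    d={n:camera(n) for n in names}
    for n in d: cv2.imwrite(f"pics/{tag}_{n}.png",d[n]["image"][:,:,::-1])
    return d
def slope(c,lo,hi,zlo=120,zhi=300):
    P,ok=cloud(c); a=(P-pin)@u;b=(P-pin)@w;im=c["image"]
    k=ok&(abs(b)<3)&(a>lo)&(a<hi)&(P[...,2]>zlo)&(P[...,2]<zhi)&(im.min(-1)>110)
    f=np.polyfit(a[k],P[...,2][k],1);r=P[...,2][k]-np.polyval(f,a[k])
    kk=abs(r)<3*np.median(abs(r))+.5; f=np.polyfit(a[k][kk],P[...,2][k][kk],1)
    th=np.arctan(f[0]); ax0=f[1]-20/np.cos(th)  # axis height at u=0
    print("pitch deg (d z/d u)",round(np.degrees(th),2),"axis z at pin",round(ax0,1),"n",kk.sum(),"rms",r[kk].std().round(2))
    return th,ax0
E
python3 - <<'E'
from h import *
info()
d=look("d")
slope(d["wrist"],15,70); slope(d["scene"],15,70)
E
```

```text
t 3.75 p [516.3  64.1 176.2] rel pin (u,w,z) [4.6, -0.2, 26.2] F [-3.8 -6.2  3.9] M [-1.06  0.45 -0.05] op 39.5 j [-0.1   0.12  1.8  -0.    1.21  0.18]
 toolx [ 0.002 -0.004 -1.   ] tooly [ 0.961 -0.277  0.003] z [-0.277 -0.961  0.004]  z yaw deg rel u -179.96
pitch deg (d z/d u) -10.56 axis z at pin 185.2 n 2406 rms 0.64
pitch deg (d z/d u) 2.86 axis z at pin 102.9 n 12 rms 0.88
```

View pics/d_scene.png

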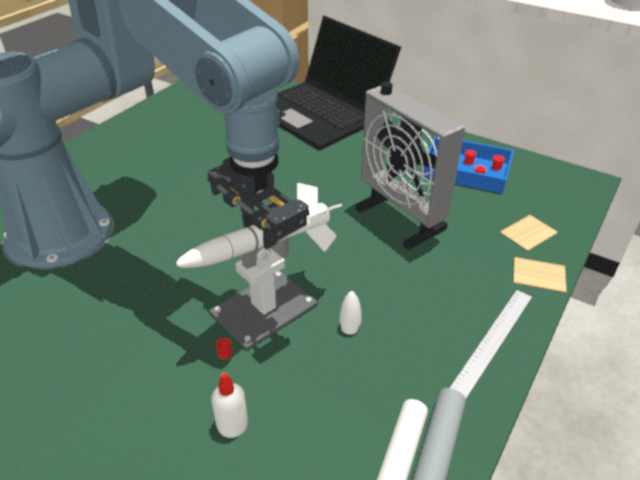

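>>> send_rows([
  [0.03, [0, 0, -0.003], 0],
  [0.03, [0.0004, 0, -0.006], 0],
  [0.03, [0.001, 0, -0.009], 0],
  [0.03, [0.0018, 0, -0.012], 0],
  [0.03, [0.0018, 0, -0.012], 0],
])

```text
time_s: 4.35
position: [519.5, 74.6, 174.4]
tool_rot: [1.408, 1.057, -1.414]
force: [-2.0, -6.7, 2.1]
opening: 39.4
```

```bash
python3 - <<'E'
from h import *
info()
d=look("e")
slope(d["wrist"],25,75)
E
```

```text
t 4.35 p [519.5  74.6 174.4] rel pin (u,w,z) [15.5, -0.4, 24.4] F [-2.  -6.7  2.1] M [-1.22  0.41 -0.05] op 39.4 j [-0.08  0.14  1.79 -0.01  1.21  0.2 ]
 toolx [ 0.001 -0.007 -1.   ] tooly [ 0.961 -0.277  0.003] z [-0.277 -0.961  0.006]  z yaw deg rel u -179.95
pitch deg (d z/d u) -24.3 axis z at pin 188.8 n 2092 rms 0.71
```

View pics/e_wrist.png

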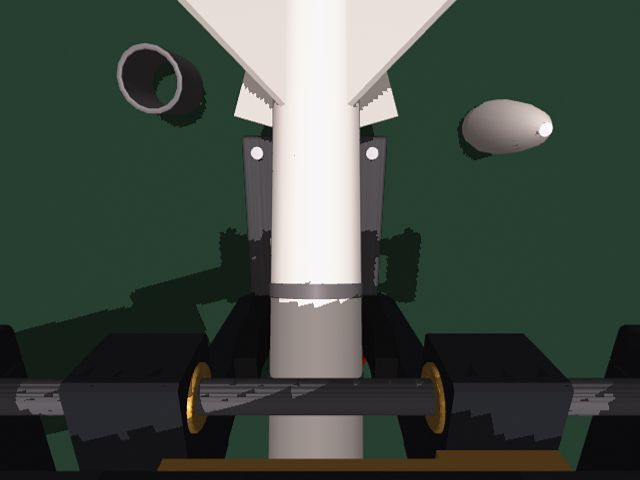

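```bash
cat >> h.py <<'E'
def groove(c,th,ax0,lo=-60,hi=80):
    "dark bands on the tube: local axial coordinate s relative to foot; returns bore estimate. th: dz/du"
    P,ok=cloud(c); a=(P-pin)@u;b=(P-pin)@w;z=P[...,2];im=c["image"].astype(int).mean(-1)
    zt=ax0+20/np.cos(th)+np.tan(th)*a
    k=ok&(abs(b)<6)&(abs(z-zt)<3)&(a>lo)&(a<hi)
    out=[]
    e=np.arange(lo,hi,1.)
    for q in e:
        m=k&(a>=q)&(a<q+1)
        out.append(np.median(im[m]) if m.sum()>2 else np.nan)
    print([(int(q),int(v)) for q,v in zip(e,out) if v==v])
E
python3 - <<'E'
from h import *
d=look("f",["wrist"]); th,a0=slope(d["wrist"],25,75); groove(d["wrist"],th,a0)
E
```

```text
pitch deg (d z/d u) -24.21 axis z at pin 188.7 n 2083 rms 0.7
[(-21, 117), (-20, 146), (-19, 147), (-18, 147), (-17, 147), (-16, 147), (-15, 147), (-14, 147), (-13, 147), (-12, 147), (-11, 147), (-10, 147), (-9, 147), (-8, 147), (-7, 147), (-6, 144), (-5, 104), (6, 138), (7, 148), (8, 148), (9, 148), (10, 147), (11, 148), (12, 148), (13, 148), (14, 148), (15, 148), (16, 148), (17, 147), (18, 148), (19, 148), (20, 147), (21, 148), (22, 148), (23, 148), (24, 148), (25, 148), (26, 148), (27, 148), (28, 147), (29, 148), (30, 147), (31, 147), (32, 248), (33, 247), (34, 136), (35, 135), (36, 137), (37, 136), (38, 138), (39, 202), (40, 247), (41, 247), (42, 247), (43, 247), (44, 247), (45, 247), (46, 247), (47, 247), (48, 247), (49, 247), (50, 247), (51, 247), (52, 247), (53, 247), (54, 247), (55, 247), (56, 247), (57, 247), (58, 247), (59, 247), (60, 247), (61, 247), (62, 247), (63, 247), (64, 247), (65, 247), (66, 247), (67, 247), (68, 247), (69, 247), (70, 247), (71, 247), (72, 247), (73, 247), (74, 247), (75, 247), (76, 247), (77, 247), (78, 247), (79, 247)]
```

>>> send_rows([
  [0.03, [0.0008, 0, -0.002], 0],
  [0.03, [0.0016, 0, -0.004], 0],
  [0.03, [0.0024, 0, -0.006], 0],
  [0.03, [0.0032, 0, -0.0078], 0],
  [0.03, [0.0032, 0, -0.0078], 0],
])

```text
time_s: 5.0
position: [521.4, 80.7, 171.2]
tool_rot: [1.406, 1.055, -1.416]
force: [-2.3, -6.8, 1.3]
opening: 39.2
```

```bash
python3 - <<'E'
from h import *
info()
d=look("g")
th,a0=slope(d["wrist"],45,85); groove(d["wrist"],th,a0,30,60)
E
```

```text
t 5.0 p [521.4  80.7 171.2] rel pin (u,w,z) [21.9, -0.6, 21.2] F [-2.3 -6.8  1.3] M [-1.38  0.49 -0.04] op 39.2 j [-0.07  0.15  1.79 -0.01  1.2   0.22]
 toolx [-0.   -0.01 -1.  ] tooly [ 0.961 -0.276  0.003] z [-0.276 -0.961  0.009]  z yaw deg rel u -179.95
pitch deg (d z/d u) -33.89 axis z at pin 192.3 n 1604 rms 0.72
[(30, 161), (31, 162), (32, 161), (33, 162), (34, 161), (35, 161), (36, 161), (37, 161), (38, 166), (39, 252), (40, 156), (41, 131), (42, 132), (43, 132), (44, 131), (45, 229), (46, 251), (47, 251), (48, 251), (49, 251), (50, 251), (51, 251), (52, 251), (53, 251), (54, 251), (55, 251), (56, 251), (57, 251), (58, 251), (59, 251)]
```

>>> send_rows([
  [0.03, [0.0007, 0, -0.0015], 0],
  [0.03, [0.0014, 0, -0.003], 0],
  [0.03, [0.0014, 0, -0.003], 0],
])

```text
time_s: 5.4
position: [522.0, 82.3, 169.9]
tool_rot: [1.403, 1.054, -1.418]
force: [-2.7, -6.4, 1.8]
opening: 39.5
```

```bash
python3 - <<'E'
from h import *
info()
d=look("i")
th,a0=slope(d["wrist"],45,85); groove(d["wrist"],th,a0,36,56)
E
```

```text
t 5.4 p [522.   82.3 169.9] rel pin (u,w,z) [23.6, -0.7, 19.9] F [-2.7 -6.4  1.8] M [-1.29  0.62 -0.06] op 39.5 j [-0.06  0.15  1.79 -0.01  1.2   0.22]
 toolx [-0.001 -0.012 -1.   ] tooly [ 0.961 -0.276  0.002] z [-0.276 -0.961  0.012]  z yaw deg rel u -179.95
pitch deg (d z/d u) -37.02 axis z at pin 193.9 n 1595 rms 0.78
[(36, 168), (37, 168), (38, 168), (39, 167), (40, 225), (41, 254), (42, 133), (43, 134), (44, 134), (45, 134), (46, 134), (47, 252), (48, 252), (49, 252), (50, 252), (51, 252), (52, 252), (53, 252), (54, 252), (55, 252)]
```

View pics/i_scene.png

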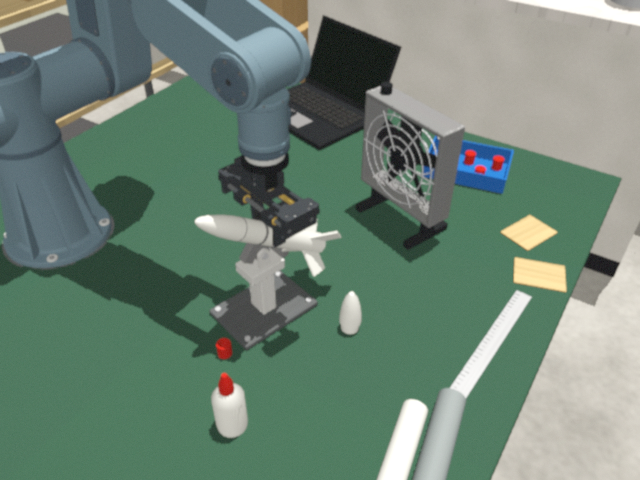

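>>> send_rows([
  [0.03, [0, 0, 0.001], 0],
  [0.03, [-0.001, 0, 0.0015], 0],
  [0.03, [-0.003, 0, 0.0015], 0],
  [0.03, [-0.005, 0, 0.0015], 0],
  [0.03, [-0.007, 0, 0.0015], 0],
])

```text
time_s: 6.0
position: [520.8, 80.5, 176.3]
tool_rot: [1.401, 1.054, -1.42]
force: [-2.0, -4.8, -3.7]
opening: 39.4
```

```bash
python3 - <<'E'
from h import *
info()
d=look("j",["wrist"])
th,a0=slope(d["wrist"],45,85); groove(d["wrist"],th,a0,36,56)
E
```

```text
t 6.0 p [520.8  80.5 176.3] rel pin (u,w,z) [21.5, -0.0, 26.3] F [-2.  -4.8 -3.7] M [-0.92  0.39 -0.04] op 39.4 j [-0.06  0.14  1.78 -0.01  1.22  0.22]
 toolx [-0.003 -0.013 -1.   ] tooly [ 0.961 -0.276  0.   ] z [-0.276 -0.961  0.014]  z yaw deg rel u -179.95
pitch deg (d z/d u) -36.01 axis z at pin 197.8 n 1616 rms 0.75
[(36, 166), (37, 168), (38, 169), (39, 228), (40, 132), (41, 133), (42, 133), (43, 133), (44, 135), (45, 252), (46, 252), (47, 252), (48, 252), (49, 252), (50, 252), (51, 252), (52, 252), (53, 252), (54, 252), (55, 252)]
```

>>> send_rows([
  [0.03, [-0.003, 0, 0], 0],
  [0.03, [-0.006, 0, 0], 0],
  [0.03, [-0.009, 0, 0], 0],
  [0.03, [-0.012, 0, 0], 0],
  [0.03, [-0.015, 0, 0], 0],
  [0.03, [-0.018, 0, 0], 0],
])

```text
time_s: 6.65
position: [521.7, 81.4, 195.7]
tool_rot: [1.403, 1.054, -1.417]
force: [-0.6, 0.4, -1.2]
opening: 39.3
```

```bash
python3 - <<'E'
from h import *
info()
d=look("k",["wrist","scene"])
th,a0=slope(d["wrist"],45,85); groove(d["wrist"],th,a0,36,56)
E
```

```text
t 6.65 p [521.7  81.4 195.7] rel pin (u,w,z) [22.6, -0.6, 45.7] F [-0.6  0.4 -1.2] M [-0.03  0.13 -0.03] op 39.3 j [-0.06  0.12  1.77 -0.01  1.25  0.22]
 toolx [-0.001 -0.012 -1.   ] tooly [ 0.961 -0.276  0.002] z [-0.276 -0.961  0.012]  z yaw deg rel u -179.94
pitch deg (d z/d u) -35.32 axis z at pin 217.8 n 1585 rms 0.74
[(36, 166), (37, 166), (38, 165), (39, 199), (40, 253), (41, 133), (42, 133), (43, 134), (44, 133), (45, 136), (46, 252), (47, 252), (48, 252), (49, 252), (50, 252), (51, 252), (52, 252), (53, 252), (54, 252), (55, 252)]
```

>>> send_rows([
  [0.03, [-0.008, 0, 0], 0],
  [0.03, [-0.018, 0, 0], 0],
  [0.03, [-0.028, 0, 0], 0],
  [0.03, [-0.038, 0, 0], 0],
  [0.03, [-0.048, 0, 0], 0],
  [0.03, [-0.058, 0, 0], 0],
  [0.03, [-0.066, 0, 0], -0.03],
  [0.03, [-0.07, 0, 0], -0.1],
  [0.03, [-0.07, 0, 0], -0.2],
  [0.03, [-0.07, 0, 0], -0.3],
  [0.03, [-0.07, 0, 0], -0.4],
  [0.03, [-0.07, 0, 0], -0.5],
])

```text
time_s: 7.95
position: [521.8, 82.0, 266.3]
tool_rot: [1.033, 1.299, -1.05]
force: [-0.2, 0.7, -1.6]
opening: 39.0
```

```bash
python3 - <<'E'
from h import *
info(); to(uwz(-22,0,116),u)
E
```

```text
t 7.95 p [521.8  82.  266.3] rel pin (u,w,z) [23.3, -0.6, 116.3] F [-0.2  0.7 -1.6] M [-0.05  0.05 -0.04] op 39.0 j [-0.06  0.05  1.69 -0.01  1.4  -0.28]
 toolx [-0.001 -0.013 -1.   ] tooly [ 0.975  0.222 -0.003] z [ 0.222 -0.975  0.012]  z yaw deg rel u -151.05
shift m [ 0.0009 -0.0225  0.0393]
yaw -2.6363
```

>>> send_rows([
  [0.03, [0, 0, 0], -0.1],
  [0.03, [0, -0.002, 0.003], -0.22],
  [0.03, [0, -0.004, 0.006], -0.35],
  [0.03, [0, -0.006, 0.009], -0.48],
  [0.03, [0, -0.008, 0.013], -0.61],
  [0.03, [0, -0.01, 0.016], -0.74],
  [0.03, [0, -0.012, 0.02], -0.87],
  [0.03, [0, -0.014, 0.024], -1.0],
  [0.03, [0, -0.016, 0.028], -1.13],
  [0.03, [0, -0.018, 0.032], -1.26],
  [0.03, [0, -0.02, 0.036], -1.37],
  [0.03, [0, -0.0225, 0.039], -1.45],
])

```text
time_s: 9.15
position: [508.6, 38.7, 267.4]
tool_rot: [-0.094, 1.57, 0.074]
force: [-0.5, -0.0, -1.4]
opening: 39.6
```

```bash
python3 - <<'E'
from h import *
info(); to(uwz(-22,0,116),u)
E
```

```text
t 9.15 p [508.6  38.7 267.4] rel pin (u,w,z) [-22.0, 0.1, 117.4] F [-0.5 -0.  -1.4] M [0.03 0.04 0.02] op 39.6 j [-0.15  0.01  1.73 -0.01  1.4  -1.83]
 toolx [-0.    -0.013 -1.   ] tooly [-0.107  0.994 -0.013] z [ 0.994  0.107 -0.002]  z yaw deg rel u -67.74
shift m [ 0.0015 -0.0001  0.0001]
yaw -1.1823
```

>>> send_rows([
  [0.03, [0, 0, 0], -0.1],
  [0.03, [0, 0, 0], -0.22],
  [0.03, [0, 0, 0], -0.34],
  [0.03, [0, 0, 0], -0.46],
  [0.03, [0, 0, 0], -0.58],
  [0.03, [0, 0, 0], -0.7],
  [0.03, [0, 0, 0], -0.82],
  [0.03, [0, 0, 0], -0.94],
  [0.03, [0, 0, 0], -1.06],
  [0.03, [0, 0, 0], -1.14],
  [0.03, [0, 0, 0], -1.182],
  [0.03, [0, 0, 0], -1.182],
])

```text
time_s: 10.35
position: [508.6, 38.7, 267.9]
tool_rot: [-1.009, 1.337, 0.992]
force: [-0.1, -0.2, -2.0]
opening: 39.5
```

```bash
python3 - <<'E'
from h import *
info()
d=look("l",["wrist","scene","top"])
th,a0=slope(d["wrist"],-95,-45,150,320); groove(d["wrist"],th,a0,-60,-30)
import pickle; pickle.dump(d,open("l.pkl","wb"))
E
```

```text
t 10.35 p [508.6  38.7 267.9] rel pin (u,w,z) [-22.0, 0.1, 117.9] F [-0.1 -0.2 -2. ] M [ 0.01  0.1  -0.03] op 39.5 j [-0.15  0.01  1.73 -0.01  1.4  -3.01]
 toolx [-0.    -0.013 -1.   ] tooly [-0.961  0.277 -0.003] z [ 0.277  0.961 -0.012]  z yaw deg rel u -0.0
pitch deg (d z/d u) 33.97 axis z at pin 288.1 n 1893 rms 0.71
[(-60, 243), (-59, 243), (-58, 243), (-57, 244), (-56, 243), (-55, 244), (-54, 243), (-53, 244), (-52, 243), (-51, 243), (-50, 244), (-49, 243), (-48, 244), (-47, 244), (-46, 244), (-45, 243), (-44, 120), (-43, 119), (-42, 119), (-41, 119), (-40, 118), (-39, 244), (-38, 244), (-37, 244), (-36, 244), (-35, 244), (-34, 244), (-33, 244), (-32, 243), (-31, 244)]
```

View pics/l_wrist.png

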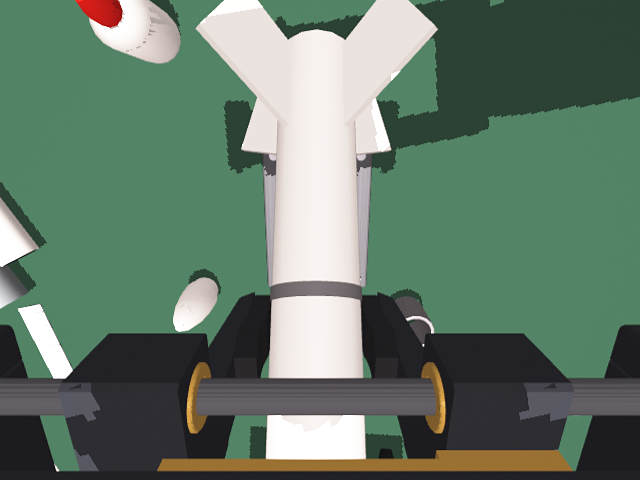

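View pics/l_scene.png

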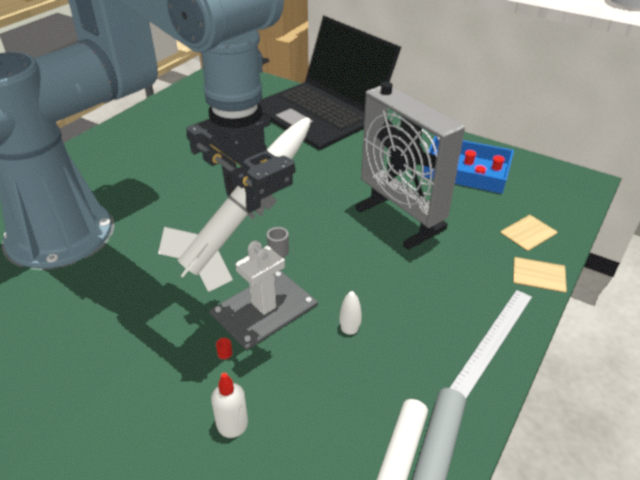

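```bash
python3 - <<'E'
from h import *
import pickle
d=pickle.load(open("l.pkl","rb"))
for n in ["scene","top"]:
    P,ok=cloud(d[n]);a=(P-pin)@u;b=(P-pin)@w;z=P[...,2]
    for z0,z1 in [(152,165),(138,152),(122,129),(8,16)]:
        k=ok&(abs(a)<(100 if z0<20 else 45))&(abs(b)<(70 if z0<20 else 40))&(z>z0)&(z<z1)
        if k.sum()>3: print(n,z0,k.sum(),"u",np.percentile(a[k],[0,2,50,98,100]).round(1),"w",np.percentile(b[k],[0,2,50,98,100]).round(1),"zmax",z[k].max().round(1))
c=d["scene"]["image"][200:330,190:330,::-1]; cv2.imwrite("pics/m.png",cv2.resize(c,(646,600),interpolation=cv2.INTER_CUBIC))
E
```

```text
scene 152 163 u [-14.2 -12.1  -2.7   9.3  10.6] w [-21.9 -20.1   0.1  15.1  18.3] zmax 163.5
scene 138 133 u [-13.5 -13.1  -5.1  10.5  12. ] w [-21.6 -20.6 -14.1  13.4  14.8] zmax 152.0
scene 122 577 u [-37.2 -36.2 -12.8  34.4  35.9] w [-28.9 -26.5  -8.6  22.4  24. ] zmax 129.0
scene 8 3362 u [-87.1 -83.8 -21.1  80.   84.8] w [-63.8 -60.5 -15.5  54.6  59.7] zmax 16.0
top 8 620 u [-83.9 -61.8  54.8  83.8  84.7] w [-59.4 -57.5  32.8  59.1  60.3] zmax 15.9
```

View pics/m.png

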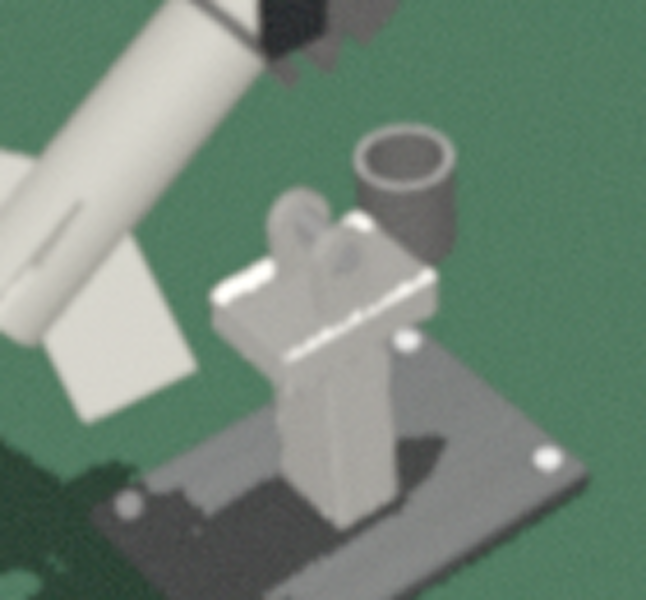

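>>> send_rows([
  [0.03, [0.008, 0, 0.0005], 0],
  [0.03, [0.02, 0, 0.001], 0],
  [0.03, [0.032, 0, 0.0015], 0],
  [0.03, [0.044, 0, 0.002], 0],
  [0.03, [0.056, 0, 0.0024], 0],
  [0.03, [0.064, 0, 0.0027], 0],
  [0.03, [0.067, 0, 0.0027], 0],
  [0.03, [0.067, 0, 0.0027], 0],
])

```text
time_s: 11.3
position: [509.2, 40.5, 200.1]
tool_rot: [-1.008, 1.338, 0.992]
force: [-0.3, -0.5, -1.6]
opening: 39.4
```

```bash
python3 - <<'E'
from h import *
info()
d=look("n",["wrist","scene","top"])
th,a0=slope(d["wrist"],-95,-45,80,320); groove(d["wrist"],th,a0,-50,-33)
c=d["scene"]["image"][180:320,190:330,::-1]; cv2.imwrite("pics/n2.png",cv2.resize(c,(600,600),interpolation=cv2.INTER_CUBIC))
import pickle; pickle.dump(d,open("n.pkl","wb"))
E
```

```text
t 11.3 p [509.2  40.5 200.1] rel pin (u,w,z) [-20.1, 0.1, 50.1] F [-0.3 -0.5 -1.6] M [0.07 0.09 0.02] op 39.4 j [-0.15  0.08  1.8  -0.01  1.26 -3.  ]
 toolx [-0.001 -0.013 -1.   ] tooly [-0.96   0.279 -0.003] z [ 0.279  0.96  -0.013]  z yaw deg rel u -0.09
pitch deg (d z/d u) 34.03 axis z at pin 219.2 n 1863 rms 1.17
[(-50, 244), (-49, 244), (-48, 244), (-47, 244), (-46, 244), (-45, 244), (-44, 244), (-43, 243), (-42, 121), (-41, 121), (-40, 120), (-39, 120), (-38, 119), (-37, 245), (-36, 244), (-35, 244), (-34, 244)]
```

View pics/n2.png

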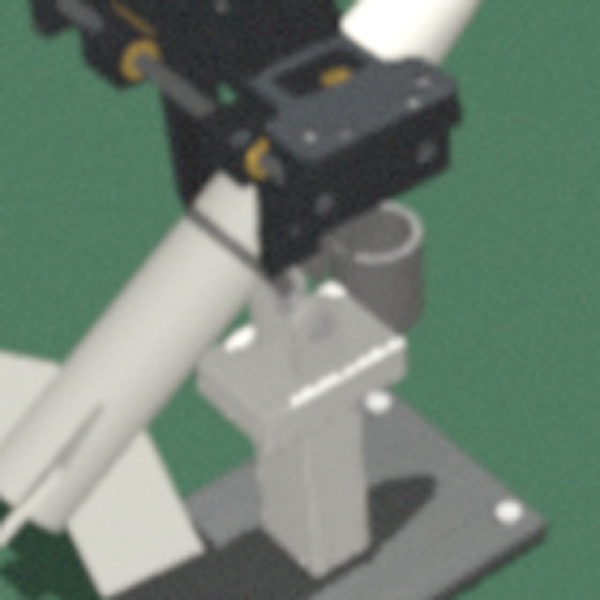

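>>> send_rows([
  [0.03, [0.003, 0, 0], 0],
  [0.03, [0.006, 0, 0], 0],
  [0.03, [0.009, 0, 0.0001], 0],
  [0.03, [0.012, 0, 0.0001], 0],
  [0.03, [0.014, 0, 0.0001], 0],
  [0.03, [0.014, 0, 0.0001], 0],
])

```text
time_s: 12.05
position: [509.6, 40.5, 186.8]
tool_rot: [-1.008, 1.337, 0.991]
force: [0.9, 1.4, -1.9]
opening: 39.5
```

```bash
python3 - <<'E'
from h import *
info()
d=look("o",["wrist"])
th,a0=slope(d["wrist"],-95,-45,80,320); groove(d["wrist"],th,a0,-50,-33)
E
```

```text
t 12.05 p [509.6  40.5 186.8] rel pin (u,w,z) [-19.9, -0.4, 36.8] F [ 0.9  1.4 -1.9] M [ 0.35 -0.03  0.02] op 39.5 j [-0.15  0.09  1.82 -0.01  1.23 -3.  ]
 toolx [ 0.    -0.013 -1.   ] tooly [-0.96   0.279 -0.004] z [ 0.279  0.96  -0.012]  z yaw deg rel u -0.09
pitch deg (d z/d u) 34.27 axis z at pin 205.8 n 1858 rms 0.99
[(-50, 245), (-49, 245), (-48, 245), (-47, 245), (-46, 245), (-45, 245), (-44, 245), (-43, 245), (-42, 123), (-41, 121), (-40, 121), (-39, 121), (-38, 119), (-37, 244), (-36, 245), (-35, 245), (-34, 245)]
```

>>> send_rows([
  [0.03, [0.002, 0, 0.0004], 0],
  [0.03, [0.004, 0, 0.0005], 0],
  [0.03, [0.006, 0, 0.0006], 0],
  [0.03, [0.008, 0, 0.0006], 0],
  [0.03, [0.008, 0, 0.0006], 0],
])

```text
time_s: 12.6
position: [509.6, 40.9, 178.6]
tool_rot: [-1.008, 1.338, 0.992]
force: [-0.2, 0.6, -1.0]
opening: 39.2
```

```bash
python3 - <<'E'
from h import *
info()
d=look("p",["wrist"])
th,a0=slope(d["wrist"],-95,-45,80,320); groove(d["wrist"],th,a0,-50,-33)
E
```

```text
t 12.6 p [509.6  40.9 178.6] rel pin (u,w,z) [-19.5, -0.3, 28.6] F [-0.2  0.6 -1. ] M [0.04 0.05 0.02] op 39.2 j [-0.14  0.1   1.82 -0.01  1.21 -3.  ]
 toolx [-0.    -0.013 -1.   ] tooly [-0.96   0.279 -0.003] z [ 0.279  0.96  -0.012]  z yaw deg rel u -0.08
pitch deg (d z/d u) 34.0 axis z at pin 197.2 n 1847 rms 0.73
[(-50, 245), (-49, 245), (-48, 245), (-47, 245), (-46, 245), (-45, 245), (-44, 245), (-43, 245), (-42, 209), (-41, 121), (-40, 121), (-39, 121), (-38, 120), (-37, 237), (-36, 245), (-35, 245), (-34, 245)]
```

>>> send_rows([
  [0.03, [0.002, 0, 0.0001], 0],
  [0.03, [0.004, 0, 0.0002], 0],
  [0.03, [0.006, 0, 0.0002], 0],
  [0.03, [0.0075, 0, 0.0002], 0],
  [0.03, [0.0075, 0, 0.0002], 0],
])

```text
time_s: 13.15
position: [509.6, 41.1, 171.0]
tool_rot: [-1.008, 1.338, 0.992]
force: [-0.5, 0.4, -1.8]
opening: 39.6
```

```bash
python3 - <<'E'
from h import *
info()
d=look("q",["wrist","scene"])
th,a0=slope(d["wrist"],-95,-45,80,320); groove(d["wrist"],th,a0,-50,-33)
E
```

```text
t 13.15 p [509.6  41.1 171. ] rel pin (u,w,z) [-19.4, -0.2, 21.0] F [-0.5  0.4 -1.8] M [ 0.04  0.07 -0.03] op 39.6 j [-0.14  0.11  1.83 -0.01  1.2  -3.  ]
 toolx [-0.    -0.013 -1.   ] tooly [-0.96   0.279 -0.003] z [ 0.279  0.96  -0.012]  z yaw deg rel u -0.08
pitch deg (d z/d u) 33.89 axis z at pin 189.3 n 1865 rms 0.71
[(-50, 245), (-49, 245), (-48, 245), (-47, 245), (-46, 245), (-45, 245), (-44, 245), (-43, 245), (-42, 224), (-41, 121), (-40, 121), (-39, 122), (-38, 120), (-37, 137), (-36, 246), (-35, 245), (-34, 245)]
```

View pics/q_scene.png

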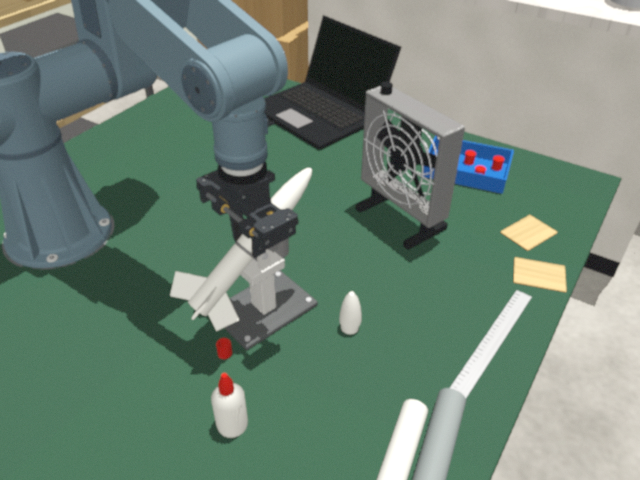

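>>> send_rows([
  [0.03, [-0.0005, 0, 0.0025], 0],
  [0.03, [-0.0015, 0, 0.005], 0],
  [0.03, [-0.003, 0, 0.0075], 0],
  [0.03, [-0.0042, 0, 0.01], 0],
  [0.03, [-0.0042, 0, 0.01], 0],
])

```text
time_s: 13.75
position: [512.1, 50.2, 175.0]
tool_rot: [-1.009, 1.339, 0.992]
force: [-1.3, -4.9, -2.7]
opening: 39.2
```

```bash
cat >> h.py <<'E'
def bore(c,lo=-95,hi=-45,g=(-55,0),L=12.8):
    th,a0=slope(c,lo,hi,80,320)
    P,ok=cloud(c); a=(P-pin)@u;b=(P-pin)@w;z=P[...,2];im=c["image"].astype(int).mean(-1)
    zt=a0+20/np.cos(th)+np.tan(th)*a
    k=ok&(abs(b)<6)&(abs(z-zt)<3)&(a>g[0])&(a<g[1])
    e=np.arange(*g,.5); v=np.array([np.median(im[k&(a>=q)&(a<q+.5)]) if (k&(a>=q)&(a<q+.5)).sum()>2 else np.nan for q in e])
    # first dark run from the tail side
    dk=[q for q,x in zip(e,v) if x<0.7*np.nanmax(v)]
    run=[dk[0]]
    for q in dk[1:]:
        if q-run[-1]<=1: run.append(q)
        else: break
    gb=(run[0]+run[-1]+.5)/2; zs=a0+20/np.cos(th)+np.tan(th)*gb
    c_,s_=np.cos(th),np.sin(th)
    B=(gb-(-L*c_-54*s_), zs-(-L*s_+54*c_))
    s,R,p=st(); pu=(p-pin)@u; up=a0+np.tan(th)*pu-B[1]; f=pu-B[0]
    print("band",run[0],run[-1]+.5,"bore u,z",np.round(B,1),"grip local",round(f*c_+up*s_,1),round(-f*s_+up*c_,1))
E
python3 - <<'E'
from h import *
info()
d=look("r",["wrist"])
bore(d["wrist"])
E
```

```text
t 13.75 p [512.1  50.2 175. ] rel pin (u,w,z) [-9.9, -0.1, 25.0] F [-1.3 -4.9 -2.7] M [-0.75  0.41  0.01] op 39.2 j [-0.12  0.12  1.82 -0.02  1.21 -2.98]
 toolx [-0.001 -0.014 -1.   ] tooly [-0.96   0.278 -0.003] z [ 0.278  0.96  -0.014]  z yaw deg rel u -0.07
pitch deg (d z/d u) 23.8 axis z at pin 185.4 n 1989 rms 0.68
band -31.5 -26.5 bore u,z [  4.5 150.2] grip local -0.8 34.0
```

>>> send_rows([
  [0.03, [-0.0009, 0, 0.0024], 0],
  [0.03, [-0.0017, 0, 0.0048], 0],
  [0.03, [-0.0023, 0, 0.0072], 0],
  [0.03, [-0.0027, 0, 0.0095], 0],
  [0.03, [-0.0027, 0, 0.0095], 0],
])

```text
time_s: 14.3
position: [514.7, 59.1, 177.7]
tool_rot: [-1.009, 1.34, 0.992]
force: [-1.7, -3.8, -2.0]
opening: 39.1
```

```bash
python3 - <<'E'
from h import *
info()
d=look("s",["wrist"])
bore(d["wrist"],-85,-35,(-45,20))
E
```

```text
t 14.3 p [514.7  59.1 177.7] rel pin (u,w,z) [-0.7, -0.1, 27.7] F [-1.7 -3.8 -2. ] M [-0.79  0.49 -0.02] op 39.1 j [-0.11  0.12  1.81 -0.02  1.22 -2.96]
 toolx [-0.002 -0.015 -1.   ] tooly [-0.96   0.278 -0.002] z [ 0.278  0.96  -0.014]  z yaw deg rel u -0.07
pitch deg (d z/d u) 12.0 axis z at pin 184.5 n 2359 rms 0.65
band -21.5 -16.0 bore u,z [  5.  150.8] grip local 1.4 34.0
```

>>> send_rows([
  [0.03, [0, 0, 0.0016], 0],
  [0.03, [0, 0, 0.0032], 0],
  [0.03, [0, 0, 0.0048], 0],
  [0.03, [0, 0, 0.0064], 0],
  [0.03, [0, 0, 0.0064], 0],
])

```text
time_s: 14.85
position: [516.7, 65.0, 178.0]
tool_rot: [-1.01, 1.339, 0.991]
force: [-1.7, -4.0, 0.5]
opening: 39.3
```

```bash
python3 - <<'E'
from h import *
info()
d=look("t",["wrist"])
bore(d["wrist"],-85,-35,(-45,20))
E
```

```text
t 14.85 p [516.7  65.  178. ] rel pin (u,w,z) [5.5, -0.4, 28.0] F [-1.7 -4.   0.5] M [-0.77  0.41  0.05] op 39.3 j [-0.09  0.13  1.8  -0.02  1.22 -2.95]
 toolx [-0.001 -0.015 -1.   ] tooly [-0.96   0.278 -0.003] z [ 0.278  0.96  -0.015]  z yaw deg rel u -0.06
pitch deg (d z/d u) 4.27 axis z at pin 184.6 n 2597 rms 0.65
band -14.0 -8.5 bore u,z [  5.5 150.9] grip local 2.5 34.0
```

>>> send_rows([
  [0.03, [0.0003, 0, 0.0013], 0],
  [0.03, [0.0006, 0, 0.0026], 0],
  [0.03, [0.001, 0, 0.0036], 0],
  [0.03, [0.001, 0, 0.0036], 0],
])

```text
time_s: 15.3
position: [517.9, 68.3, 177.3]
tool_rot: [-1.01, 1.339, 0.99]
force: [-2.3, -4.0, 1.3]
opening: 39.0
```

```bash
python3 - <<'E'
from h import *
info()
d=look("v",["wrist","scene"])
bore(d["wrist"],-85,-35,(-45,20))
E
```

```text
t 15.3 p [517.9  68.3 177.3] rel pin (u,w,z) [9.1, -0.7, 27.3] F [-2.3 -4.   1.3] M [-0.79  0.51 -0.  ] op 39.0 j [-0.09  0.13  1.8  -0.02  1.21 -2.94]
 toolx [-0.    -0.015 -1.   ] tooly [-0.96   0.278 -0.004] z [ 0.278  0.96  -0.015]  z yaw deg rel u -0.06
pitch deg (d z/d u) -0.85 axis z at pin 184.5 n 2919 rms 0.62
band -10.0 -3.5 bore u,z [  5.2 150.5] grip local 3.3 34.0
```

>>> send_rows([
  [0.03, [0, 0, -0.001], 0],
  [0.03, [0.0004, 0, -0.0025], 0],
  [0.03, [0.001, 0, -0.004], 0],
  [0.03, [0.0012, 0, -0.004], 0],
])

```text
time_s: 15.8
position: [516.8, 64.7, 176.0]
tool_rot: [-1.009, 1.339, 0.991]
force: [-0.7, -0.2, 0.3]
opening: 39.0
```

```bash
python3 - <<'E'
from h import *
info()
d=look("w",["wrist","scene"])
bore(d["wrist"],-85,-35,(-45,20))
E
```

```text
t 15.8 p [516.8  64.7 176. ] rel pin (u,w,z) [5.3, -0.5, 26.0] F [-0.7 -0.2  0.3] M [ 0.11  0.16 -0.02] op 39.0 j [-0.09  0.13  1.8  -0.02  1.21 -2.95]
 toolx [-0.    -0.014 -1.   ] tooly [-0.96   0.278 -0.004] z [ 0.278  0.96  -0.014]  z yaw deg rel u -0.07
pitch deg (d z/d u) 0.58 axis z at pin 183.0 n 2757 rms 0.63
band -14.0 -8.0 bore u,z [  2.3 149. ] grip local 3.3 34.0
```

>>> send_rows([
  [0.044, [0, 0, 0], 0],
  [0.055, [0, 0, 0], 0],
  [0.07, [0, 0, 0], 0],
  [0.088, [0, 0, 0], 0],
  [0.088, [0, 0, 0], 0],
  [0.088, [0, 0, 0], 0],
  [0.088, [0, 0, 0], 0],
])

```text
time_s: 16.6
position: [516.8, 64.7, 176.1]
tool_rot: [-1.01, 1.339, 0.991]
force: [0.8, 0.6, 0.5]
opening: 87.8
```

```bash
python3 - <<'E'
from h import *
info()
d=look("x",["wrist","scene"])
bore(d["wrist"],-85,-35,(-45,20))
E
```

```text
t 16.6 p [516.8  64.7 176.1] rel pin (u,w,z) [5.3, -0.6, 26.1] F [0.8 0.6 0.5] M [ 0.1   0.07 -0.04] op 87.8 j [-0.09  0.13  1.8  -0.02  1.21 -2.95]
 toolx [-0.    -0.014 -1.   ] tooly [-0.96   0.278 -0.004] z [ 0.278  0.96  -0.014]  z yaw deg rel u -0.07
pitch deg (d z/d u) 0.17 axis z at pin 183.0 n 2773 rms 0.66
band -13.5 -7.5 bore u,z [  2.5 149. ] grip local 2.9 34.0
```

View pics/x_wrist.png

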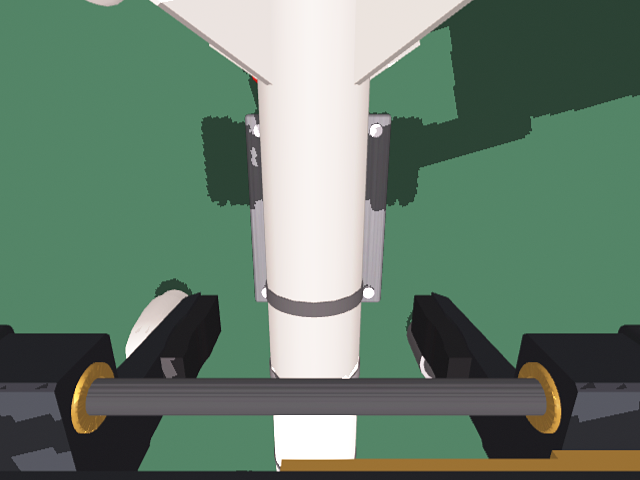

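Both jaws are clear of the tube and the tube's grey band is at row 300. I'll retract straight up and check from the other cameras.

>>> send_rows([
  [0.088, [-0.01, 0, 0], 0],
  [0.088, [-0.03, 0, 0], 0],
  [0.088, [-0.06, 0, 0], 0],
  [0.088, [-0.1, 0, 0], 0],
  [0.088, [-0.14, 0, 0], 0],
  [0.088, [-0.18, 0, 0], 0],
  [0.088, [-0.18, 0, 0], 0],
])

```text
time_s: 17.4
position: [519.3, 67.2, 363.6]
tool_rot: [-1.015, 1.33, 0.983]
force: [-0.0, 0.5, 0.9]
opening: 88.0
```

```bash
python3 - <<'E'
from h import *
info()
d=look("y",["wrist","scene","top"])
from scipy.optimize import least_squares
for n in ["top","scene"]:
    c=d[n];P,ok=cloud(c);im=c["image"].astype(int);a=(P-pin)@u;b=(P-pin)@w;z=P[...,2]
    m=ok&(im.min(-1)>110)&(abs(b)<26)&(z>165)&(z<225)&(a>-170)&(a<200)
    q=np.stack([a[m],b[m],z[m]],1);t=q[(q[:,0]>-70)&(q[:,0]<70)]
    def res(p):
        v=np.array([1,p[2],p[3]]);v/=np.linalg.norm(v);x=t-[0,p[0],p[1]]
        return np.linalg.norm(x-np.outer(x@v,v),axis=1)-20
    r=least_squares(res,[0,183,0,0],loss="soft_l1").x
    print(n,len(t),"axis w,z",r[:2].round(1),"yaw,pitch deg",np.degrees(r[2:]).round(2),"u range",np.percentile(q[:,0],[0,100]).round(1))
E
```

```text
t 17.4 p [519.3  67.2 363.6] rel pin (u,w,z) [8.4, -2.2, 213.6] F [-0.   0.5  0.9] M [ 0.07  0.09 -0.01] op 88.0 j [-0.09 -0.02  1.57 -0.01  1.58 -2.95]
 toolx [ 0.012 -0.016 -1.   ] tooly [-0.96   0.278 -0.015] z [ 0.278  0.96  -0.012]  z yaw deg rel u -0.06
top 23 axis w,z [-37.5 123.3] yaw,pitch deg [40.95 64.38] u range [-143.   165.5]
scene 1744 axis w,z [ -2.1 182. ] yaw,pitch deg [0.02 0.06] u range [-145.5  164.7]
```

View pics/y_scene.png

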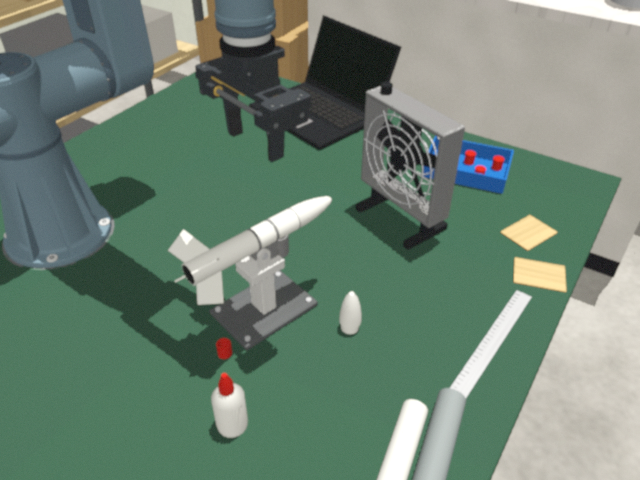

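View pics/y_wrist.png

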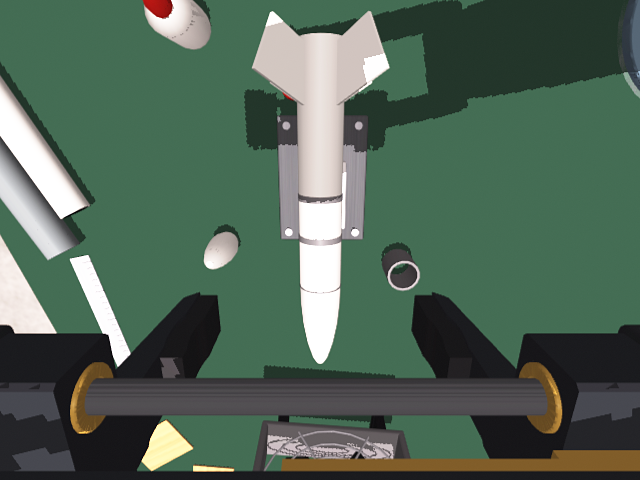

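The scene view shows the nose at (328,203) towards the fan and the rocket level. The glue bottle, cone and sleeve are where they were at the start. I'm handing the job in.

```bash
python3 - <<'E'
from workcell import job_done
print(job_done())
E
```

```text
the job is handed in; nothing more can be done
None
```

The rocket is back on the pin with its nose to the fan, lying level, and let go. The job was handed in at about 17.5 s of the 54 s allowed.

**What I did:** I gripped across the tube and raised the nose about the pin to 37°. I then lifted the lug straight off, turned it 180°, and lowered it back onto the pin with the nose at 34°. Last, I lowered the nose to level, moved the bore back towards the middle of its play, released and backed off 190 mm upward.

**Force and timing:** the largest tool force in the readings, taken at the end of each move, was about 8 N. The force between rocket and stand itself was not measured.

**Last checks:**

| Check | Reading |
|---|---|
| Pitch | 0.06° from the scene camera, 0.17° from the wrist camera (limit 4°) |
| Tube axis height | 182 mm from the scene camera, the same as at the start |
| Bore centre | 149 mm high (wrist camera, before backing off), as it should be when seated |
| Nose tip | about 165 mm towards the fan from the pin (needs over 150 mm) |
| Bystanders | look unmoved in the pictures; I did not measure them |

**What disagreed or failed:**
- **Bore position along the stand:** the wrist camera put the bore about 2.5 mm fan-side of my estimated pin, while the nose-tip readings put it about 1 mm the other way. Both are within the play and the 7 mm limit.
- **Sideways position:** the scene camera reads about 2 mm off from the wrist camera, as it also did for the empty cheeks of the stand.
- **Top camera:** its final tube fit was unusable, because too few tube points were picked up.

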